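# Close the paste tub and pin the hold-down over its lid

## Robot

A 6-joint arm with a two-finger parallel gripper is mounted at the origin on a cart in front of the work surface, level with it; the furniture and walls round the work are solid. World frame = base frame: x ahead of the robot, y to its left, z up, the work surface at z = 0. Lengths are in mm, angles in degrees, forces in N, time in s.
With the tool pointing down it reaches from about 350 to 850 mm from the base axis. Payload 8.1 kg.
Tool frame: the origin (TCP) lies midway between the tips of the shut fingers; the grasp point (between the pads) lies 19 mm behind it; z points along the fingers, y is the line along which they close (so a half turn about z gives the same grasp; the last joint's range is limited). The gripper opens to 85 mm and grips with 20 to 120 N. Pads are 22 mm wide; open, the fingers measure 114 mm over their backs; the gripper's body (76 mm by 85 mm) begins 54 mm behind the grasp point. The pads swing forward as they close: fully open they stand 13 mm farther back than shut.
Start: joints at [68.961, 7.471, 85.268, -0, 87.261, -4.893], TCP at [166.829, 576.345, 231.292] pointing down, gripper open.
Joint ranges: [-169.43, 169.43], [-51.17, 129.36], [1.28, 143.12], [-76.62, 256.62], [0, 156.53], [-152.29, 152.29]. Speed limits (degrees/s): [136.94, 136.94, 159.86, 180, 180, 180].

## Interface

Orientations are given as [roll, pitch, yaw] about the fixed x, y, z axes, in that order (R = Rz(yaw) Ry(pitch) Rx(roll)).
In Python, from bench import sense, snapshot, camera_params, hand_in, masks_of, pinpoint gives the robot as it stands.
- The arm moves only by the tool step_arm, never from a script. Its argument "targets" is a list of rows, each an object with "angular": the turn, a rotation vector about the tool's x, y, z scaled (see below), a list of three; "dp": the shift along the tool's x, y, z scaled (see below), a list of three; "fingers": the closure, from 0 (fully open) to 1 (shut). A call has exactly 8 rows; each row is the pose to reach, as a shift and turn from the pose commanded when the call began, along the tool's axes at that moment, turning the shorter way round; what a row does not reach only later rows make up. The controller multiplies each number of a shift by 0.2 m and each number of a turn by 180 degrees. A row lasts 1/8 s, in which the tool goes at most 62.5 mm and 10.7 degrees, less where a joint would pass 70% of its speed; a pose out of reach is approached as far as the arm can. A call with a number of a shift or a turn outside -1 to 1 is refused whole. A call with a gripper value outside its range is refused whole. The fingers move at their own pace and stop on an object; "newtons" is the grip in N (left out, the last holds). Time passes only in rows, so rows that repeat a pose let the fingers close, or fill a call up. It gives the time, the measured TCP pose, the force, the opening and the grip force at its end, in the units of the state.
- sense(): the state, without advancing time (a new reading comes with each control period).
- snapshot(name): name is "side" or "top" or "wrist"; returns the picture (384x512x3 uint8, blue, green, red); there is no depth.
- camera_params(name): a dict with "vfov" (degrees; the focal length in pixels is half the picture's height over the tangent of half this angle, whatever the lens; pixels are square), "cx", "cy" (the principal point, pixels), "R" (3x3) and "t" (3): a world point X has camera coordinates R X + t. Camera axes: x right, y down, z forward; pixel columns grow to the right and rows downward; lengths in mm; the calibration is good to about 2 mm. A picture is of the moment at which its call begins: read the wrist's pose just before it. camera_params takes no time and is no camera call; for the wrist camera it gives the pose at the moment of the call.
- hand_in(): hands the job in; it is judged then, once.
Trained networks look in the newest picture that a camera, given by its name, has taken for a name from the list of things; names that differ only in an ending like _2 or _b are one class to them, and where a whole thing is asked for, a point or a joint stands for the part that bears it (a point fixed in the world has none). Each returns a list of dicts, best first, with "conf" (0 to 1); they miss things now and then, are a little off and sometimes report something else, mostly with a low value. They report only what shows in the picture. A call takes as long as a camera call. They do not tell look-alikes from the thing itself.
- masks_of(camera, label): "pixels" (384x512 bool, what is visible of it) and "at" ([column, row] in pixels, amid what is visible of it).
- pinpoint(camera, label): "at" ([column, row] in pixels: a listed point, or the origin of a listed thing).
The state is a dict: "time": time; "joint_pos": joint angles; "qd": joint speeds; "joint_efforts": joint torques, N m; "tool_pos": TCP position; "tcp_rot": TCP orientation; "ft_force": force on the tool from outside, world axes, zero at the start; "wrist_torque": the same for the moment, N m; "finger_gap": finger opening in mm; "grip_force": force on a finger pad.
Only numpy, scipy, OpenCV 4.12 (cv2) and the standard library are available. Lean on these libraries where they do the work, as an engineer would, in place of code of your own. Each camera call takes 0.05 s, during which the arm holds its last target. There are 200 camera calls.

## Task

Press the loose lid down onto the tub until it sits level and flush on the rim all round. Then take the black knob, pull the lock plunger up, slide the sleeve with its flat tongue one hole towards the tub so that the tongue reaches over the lid, and let the pin go fully home in that next hole. Finish while still holding the knob with the pin home: do not let go of it, leave the lid seated, and do not disturb the tools and the collar lying around.

Things in the scene. Friction and masses are not known exactly. Their poses are not given: they have to be found in the camera images.
- holder: Tub holder fixed to the bench: dark steel base plate 100 (x) by 350 mm (y), 10 mm thick. Origin on the bench top, on the centre line of tube and tub; y runs level along the tube towards the tub, z up; turned up to 0.5 rad. The 24 mm steel square tube lies from y = -171 to +53 mm, top face 70 mm high, with three 13 mm holes at y = -120, -70, -20 mm. The tub stands at y = +110 mm.
- tub_rim (a point): Centre of the mouth of the fixed aluminium tub (72 mm outside, wall 4.5 mm), at rim height, 65 mm above the bench. Same axes as the holder.
- next_hole (a point): Centre of the hole, on the tube's top face (70 mm above the bench), where the pin must finally sit: the hole nearest the tub, 50 mm nearer the tub than where the pin starts. Same axes as the holder.
- lid: Loose round steel lid: flange 74 mm across, 5 mm thick, over a bevelled plug 60 mm across, 16 mm deep. Origin: centre of the underside; z up; top 21 mm above it. It starts on four sprung nubs in the rim, about 6 mm too high; 8 to 15 N straight down at its centre snaps it in; if askew, press the high side. Seated: origin 49 mm, top 70 mm above the bench. Standing high, it blocks the tongue.
- section (a joint): Slide of the sleeve (aluminium, 32 mm wide, 60 mm long) along the tube, m, + towards the tub: 0 at the start (pin in the middle hole), 0.050 with the pin over the next hole; stops at -0.052 and 0.070; friction 1.5 N. Moves only with the pin lifted.
- plunger (a joint): Lift of the lock plunger in m: 0 = pin fully home in a hole, 0.018 = fully pulled. The pin (10 mm, round nose) reaches 9 mm into the hole, so it is clear of the tube above 0.009. A spring presses it down with 4 N at 0, rising to 8.5 N at 0.018. With the pin resting on the tube between holes it reads about 0.009.
- knob: Black round knob on top of the plunger, moving with plunger and section: 30 mm across, 26 mm high, a little narrower at its foot. Origin at the centre of its underside, z up, with the pin home 97.5 mm above the bench. Below it the plunger's housing, 18 mm across, stands on the tongue (tongue top 79 mm above the bench).
- knob_mid (a point): Centre of the knob, 14 mm above its underside, the place to grip: with the pin home 111.5 mm above the bench. Same axes as the holder.
- spanner: Bystander: open spanner 36 x 227 x 6 mm lying on the bench on the left. Origin at its underside's centre.
- scraper: Bystander: scraper 70 x 190 x 22 mm lying on the right. Origin at its underside's centre.
- collar: Bystander: flanged steel collar 64 mm across, 22 mm high, standing on the right. Origin at its underside's centre.
- tongue_tip (a point): Tip of the flat steel tongue on the sleeve (24 mm wide, 5 mm thick), at its underside, 73.8 mm above the bench; 126 mm from the pin's axis towards the tub. Moves with the section. Same axes as the holder.
Things that resemble listed ones, but are neither listed nor needed, are in the scene too. Leave any green or turquoise look-alike of the lid alone.

How it is judged:
By the outcome, as a careful person would: the job done as asked, in the order asked, and still so for the second after the job is handed in, while the arm keeps its last pose, push and grip.
It also fails if it takes over 45 s, if anything falls off the work surface, if the arm or the gripper's body presses on something with over 40 N, if the wrist force passes 120 N, or if a joint passes its speed limit or range.

## Working session

There is one attempt and no reset: what is moved stays moved. The work goes in short steps, Python scripts to look and compute and a tool call to move; the robot and the scene stay as the last step left them, time stands still between calls to the robot, and variables do not carry over. Pictures are saved under pics/ and viewed, at most 10 in all, crops included, and the job is handed in when it is done.

Besides the shell and the picture viewer there is one more tool, called after ">>>" by a JSON object that holds its "api" and its "payload". step_arm: Moves the arm, as the interface text tells. Its arguments: {"type":"object","properties":{"targets":{"type":"array","items":{"type":"object","properties":{"angular":{"type":"array","items":{"type":"number","minimum":-1,"maximum":1}},"dp":{"type":"array","items":{"type":"number","minimum":-1,"maximum":1}},"fingers":{"type":"number"}}}},"newtons":{"type":"number"}},"required":["targets"]}

```bash
ls; mkdir -p pics
cat > h.py <<'E'
import numpy as np, cv2
from bench import *
from scipy.spatial.transform import Rotation as Ro
def ray(cam,px,P=None):
    P=P or camera_params(cam); f=192/np.tan(np.radians(P['vfov']/2))
    R=np.array(P['R']);t=np.array(P['t'])
    d=R.T@np.array([(px[0]-P['cx'])/f,(px[1]-P['cy'])/f,1.]); return -R.T@t,d/np.linalg.norm(d)
def atz(cam,px,z,P=None):
    o,d=ray(cam,px,P); return o+d*(z-o[2])/d[2]
def proj(cam,X,P=None):
    P=P or camera_params(cam); f=192/np.tan(np.radians(P['vfov']/2))
    c=np.array(P['R'])@np.array(X,float)+np.array(P['t']); return np.array([P['cx']+f*c[0]/c[2],P['cy']+f*c[1]/c[2]])
E
python3 - <<'E'
from h import *
Z=dict(holder=0,tub_rim=65,next_hole=70,lid=55,knob=97.5,knob_mid=111.5,tongue_tip=73.8,collar=0,spanner=0,scraper=0)
ims=[]
for c in ['top','side','wrist']:
    im=snapshot(c); ims.append(im); 
    for k,z in Z.items():
        print(c,k,[(np.round(r['at']),round(r['conf'],2),np.round(atz(c,r['at'],z))) for r in pinpoint(c,k)[:3]])
cv2.imwrite('pics/a.png',cv2.resize(np.hstack(ims[:2]),(800,300)));cv2.imwrite('pics/w.png',ims[2]);cv2.imwrite('pics/top.png',ims[0]);cv2.imwrite('pics/side.png',ims[1])
print(sense())
E
```

```text
pics
top holder [(array([229., 222.]), 0.66, array([527.,  37.,   0.]))]
top tub_rim [(array([191., 208.]), 0.64, array([563., 143.,  65.]))]
top next_hole [(array([247., 231.]), 0.73, array([502., -22.,  70.])), (array([232., 225.]), 0.62, array([518.,  22.,  70.]))]
top lid [(array([192., 166.]), 0.94, array([692., 147.,  55.])), (array([193., 208.]), 0.8, array([566., 139.,  55.])), (array([247., 231.]), 0.7, array([501., -20.,  55.]))]
top knob [(array([247., 233.]), 0.65, array([496., -21.,  98.]))]
top knob_mid [(array([246., 232.]), 0.5, array([499., -20., 112.]))]
top tongue_tip [(array([206., 214.]), 0.72, array([546.,  98.,  74.]))]
top collar [(array([374., 181.]), 0.55, array([ 664., -413.,    0.]))]
top spanner [(array([129., 216.]), 0.57, array([540., 344.,   0.]))]
top scraper [(array([368., 241.]), 0.68, array([ 477., -392.,    0.]))]
side holder [(array([223., 213.]), 0.78, array([524.,  33.,   0.]))]
side tub_rim [(array([215., 179.]), 0.57, array([551., 156.,  65.]))]
side next_hole [(array([222., 201.]), 0.93, array([510.,   5.,  70.])), (array([215., 179.]), 0.5,
[... 976 characters left out ...]
 1.65, 'joint_pos': array([ 6.89625721e+01,  7.47124052e+00,  8.52676252e+01, -1.83708602e-03,
        8.72603693e+01, -4.89461271e+00]), 'qd': array([-9.52646795e-03,  9.35638010e-05, -7.34423941e-02,  3.95906188e-02,
       -2.41318867e-02,  8.45158151e-02]), 'joint_efforts': array([ 1.14491810e-03, -5.69307983e+01, -5.00850391e+01, -4.51877042e-05,
        1.39094169e-03,  8.51142704e-05]), 'tool_pos': array([166.82863368, 576.35101248, 231.29312316]), 'tcp_rot': array([1.79999394e+02, 1.89356563e-03, 1.63857273e+02]), 'ft_force': array([0.75576816, 0.11137566, 0.47055593]), 'wrist_torque': array([ 0.05605403, -0.00550625, -0.00378721]), 'grip_force': 0.0, 'finger_gap': 85.38002704791165}
```

View pics/top.png

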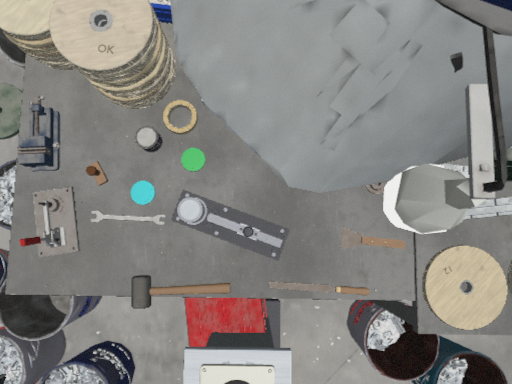

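View pics/side.png

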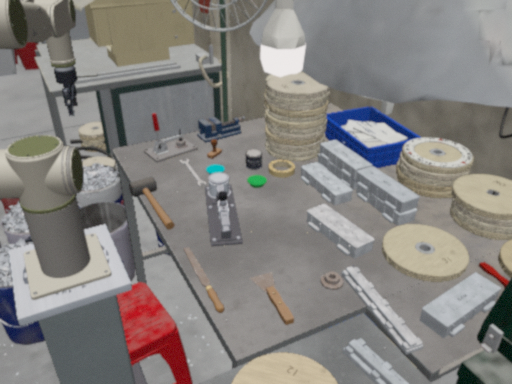

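Top view: silver lid on the tub at about (191,208) and knob at (247,231), so the holder's +y points about 67° in world. The green (192,159) and turquoise (142,192) discs are look-alikes. The side view agrees, with the lid at (219,182) and the knob at (223,195).

```bash
cat >> h.py <<'E'
def go(p,yaw=None,tilt=None):
    s=sense(); R=Ro.from_euler('xyz',s['tcp_rot'],degrees=True); d=R.inv().apply(np.array(p)-s['tool_pos'])/200
    T=R if yaw is None else Ro.from_euler('xyz',[180,0,yaw],degrees=True)
    print('dp',np.round(d,4),'ang',np.round((R.inv()*T).as_rotvec(degrees=True)/180,4))
E
python3 - <<'E'
from h import *
P=camera_params('wrist');R=np.array(P['R']);c=-R.T@np.array(P['t'])
s=sense();T=Ro.from_euler('xyz',s['tcp_rot'],degrees=True)
print(P['vfov'],'cam in tool',T.inv().apply(c-s['tool_pos']),'fwd in tool',T.inv().apply(R[2]),'xcam',T.inv().apply(R[0]))
go([500,55,300],157.3)
E
```

```text
62.7273041009043 cam in tool [  76.40459326   -0.93428425 -142.80310489] fwd in tool [-2.98735559e-01  2.73165635e-04  9.54335890e-01] xcam [-5.59041685e-04  9.99999737e-01 -4.61232988e-04]
dp [-2.3249 -2.0408 -0.3435] ang [0.     0.     0.0364]
```

>>> {"api": "step_arm", "payload": {"targets": [{"dp": [-0.2,-0.17,-0.03],"angular": [0,0,0.006],"fingers": 1},{"dp": [-0.4,-0.34,-0.06],"angular": [0,0,0.012],"fingers": 1},{"dp": [-0.6,-0.51,-0.1],"angular": [0,0,0.018],"fingers": 1},{"dp": [-0.8,-0.68,-0.15],"angular": [0,0,0.024],"fingers": 1},{"dp": [-0.95,-0.83,-0.2],"angular": [0,0,0.03],"fingers": 1},{"dp": [-1,-0.88,-0.2],"angular": [0,0,0.036],"fingers": 1},{"dp": [-1,-0.88,-0.2],"angular": [0,0,0.036],"fingers": 1},{"dp": [-1,-0.88,-0.2],"angular": [0,0,0.036],"fingers": 1}]}}

```text
time: 2.65
tool_pos: [309.3, 352.4, 270.8]
tcp_rot: [-180.0, -0.0, 157.4]
ft_force: [0.2, -0.0, 0.4]
finger_gap: -0.2
grip_force: 0.0
```

```bash
python3 -c "
from h import *
go([500,55,300],157.3)"
```

```text
dp [-1.4509 -1.0075 -0.1467] ang [-0.0001 -0.0002  0.0008]
```

>>> {"api": "step_arm", "payload": {"targets": [{"dp": [-0.2,-0.15,-0.02],"fingers": 1},{"dp": [-0.4,-0.3,-0.04],"fingers": 1},{"dp": [-0.6,-0.45,-0.07],"fingers": 1},{"dp": [-0.8,-0.6,-0.1],"fingers": 1},{"dp": [-0.95,-0.7,-0.12],"fingers": 1},{"dp": [-1,-0.75,-0.14],"fingers": 1},{"dp": [-1,-0.75,-0.14],"fingers": 1},{"dp": [-1,-0.75,-0.14],"fingers": 1}]}}

```text
validation failed for argument at $.ta...
```

Run:
```python
from h import *
P=camera_params('wrist');im=snapshot('wrist');cv2.imwrite('pics/w2.png',im)
for k,z in dict(holder=0,tub_rim=65,next_hole=70,lid=55,knob=97.5,knob_mid=111.5,tongue_tip=73.8).items():
    print(k,[(np.round(r['at'],1),round(r['conf'],2),np.round(atz('wrist',r['at'],z,P),1)) for r in pinpoint('wrist',k)[:3]])
```

```text
holder []
tub_rim []
next_hole []
lid []
knob []
knob_mid []
tongue_tip []
```

View pics/w2.png

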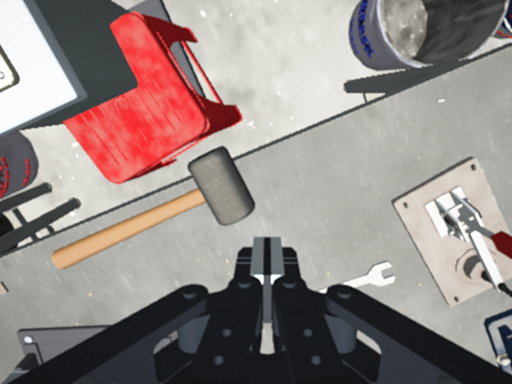

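Nothing moved: the row needs "angular". The picture still shows the mallet and the toggle clamp; TCP is at about (265,270), and anything beyond it is hidden by the fingers. I'll view with the TCP a little past the holder.

>>> {"api": "step_arm", "payload": {"targets": [{"dp": [-0.2,-0.15,-0.02],"angular": [0,0,0],"fingers": 1},{"dp": [-0.4,-0.3,-0.04],"angular": [0,0,0],"fingers": 1},{"dp": [-0.6,-0.45,-0.07],"angular": [0,0,0],"fingers": 1},{"dp": [-0.8,-0.6,-0.1],"angular": [0,0,0],"fingers": 1},{"dp": [-0.95,-0.7,-0.12],"angular": [0,0,0],"fingers": 1},{"dp": [-1,-0.75,-0.14],"angular": [0,0,0],"fingers": 1},{"dp": [-1,-0.75,-0.14],"angular": [0,0,0],"fingers": 1},{"dp": [-1,-0.75,-0.14],"angular": [0,0,0],"fingers": 1}]}}

```text
time: 4.05
tool_pos: [436.4, 137.2, 299.2]
tcp_rot: [180.0, -0.0, 157.4]
ft_force: [0.4, -0.5, -0.9]
finger_gap: -0.0
grip_force: 0.0
```

```bash
python3 -c "
from h import *
go([590,50,300],157.3)"
```

```text
dp [-0.8765 -0.1079 -0.0045] ang [ 0.0001 -0.0001  0.0007]
```

>>> {"api": "step_arm", "payload": {"targets": [{"dp": [-0.2,-0.02,0],"angular": [0,0,0],"fingers": 1},{"dp": [-0.4,-0.05,0],"angular": [0,0,0],"fingers": 1},{"dp": [-0.6,-0.07,0],"angular": [0,0,0],"fingers": 1},{"dp": [-0.78,-0.1,0],"angular": [0,0,0],"fingers": 1},{"dp": [-0.85,-0.1,0],"angular": [0,0,0],"fingers": 1},{"dp": [-0.87,-0.1,0],"angular": [0,0,0],"fingers": 1},{"dp": [-0.87,-0.1,0],"angular": [0,0,0],"fingers": 1},{"dp": [-0.87,-0.1,0],"angular": [0,0,0],"fingers": 1}]}}

```text
time: 5.05
tool_pos: [589.2, 51.7, 299.6]
tcp_rot: [180.0, 0.0, 157.4]
ft_force: [0.7, -0.2, 0.2]
finger_gap: 0.2
grip_force: 0.0
```

Run:
```python
from h import *
P=camera_params('wrist');im=snapshot('wrist');cv2.imwrite('pics/w3.png',im)
for k,z in dict(holder=0,tub_rim=65,next_hole=70,lid=55,knob=97.5,knob_mid=111.5,tongue_tip=73.8).items():
    print(k,[(np.round(r['at'],1),round(r['conf'],2),np.round(atz('wrist',r['at'],z,P),1)) for r in pinpoint('wrist',k)[:3]])
for k,z in dict(lid=76,knob=123).items():
    print(k,[(np.round(cv2.minEnclosingCircle(np.argwhere(r['pixels'])[:,::-1].astype(np.float32))[0],1),r['conf'],np.round(atz('wrist',r['at'],z,P),1)) for r in masks_of('wrist',k)[:3]])
```

```text
holder [(array([169. , 118.9]), 0.64, array([496.7, -55.7,   0. ]))]
tub_rim []
next_hole [(array([217.2, 113.3]), 0.59, array([515.8,  19.8,  70. ]))]
lid [(array([442.9,  95.1]), 0.95, array([598.8, 271.1,  55. ])), (array([331.5, 107.1]), 0.76, array([561.4, 145.8,  55. ])), (array([215.4, 112.4]), 0.75, array([514. ,  15.8,  55. ]))]
knob [(array([169.1, 118.7]), 0.63, array([501.3, -25.6,  97.5]))]
knob_mid [(array([161.8, 117.1]), 0.95, array([497.8, -27.4, 111.5]))]
tongue_tip [(array([287.3, 107.2]), 0.93, array([540.2,  96.4,  73.8]))]
lid [(array([364.1, 207.8]), 0.74, array([688.4, 139.4,  76. ])), (array([450.8,  95.2]), 0.72, array([595.6, 270.1,  76. ])), (array([332.6, 104.7]), 0.69, array([559.4, 146. ,  76. ]))]
knob [(array([163. , 117.7]), 0.9, array([501. , -20.4, 123. ])), (array([445. ,  31.5]), 0.47, array([529.6, 241.5, 123. ]))]
```

View pics/w3.png

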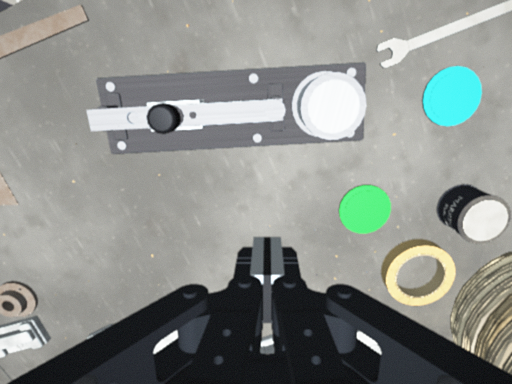

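Wrist view: plate corners at about (97,80), (364,62), (364,140) and (111,153); knob at (163,118), lid at (332,105) and tongue tip at (284,108). I'll fit the holder pose from all of these.

```bash
cat > fit.py <<'E'
from h import *
from scipy.optimize import least_squares
P=camera_params('wrist')
obs=[((-50,-175,10),(97,80)),((-50,175,10),(364,62)),((50,175,10),(364,140)),((50,-175,10),(111,153)),((0,-70,111.5),(162.5,117.3)),((0,56,73.8),(286,107.5)),((0,110,76),(332.6,104.8))]
def X(q,p):
    c,s=np.cos(q[2]),np.sin(q[2]); return np.array([q[0]+c*p[0]-s*p[1],q[1]+s*p[0]+c*p[1],p[2]])
if __name__=='__main__':
    # choose plate x sign by trial
    for sg in (1,-1):
        f=lambda q:np.concatenate([proj('wrist',X(q,(sg*p[0],p[1],p[2])),P)-np.array(u) for p,u in obs])
        r=least_squares(f,[525,45,-.34],loss='soft_l1'); print(sg,r.x,np.degrees(r.x[2]),np.round(f(r.x).reshape(-1,2),1).tolist())
        q=r.x
    	
        print('tub',X(q,(0,110,70)),'knob',X(q,(0,-70,111.5)),'hole',X(q,(0,-20,70)))
E
python3 fit.py; python3 -c "
from h import *
go([560,145,110])"
```

```text
1 [ 5.20742798e+02  3.53585458e+01 -3.41106010e-01] -19.54393476465827 [[0.9, -3.4], [6.6, -1.3], [3.4, -0.4], [2.4, 0.5], [-3.2, -0.0], [-5.2, 1.2], [-3.6, 1.3]]
tub [557.54105248 139.02092313  70.        ] knob [497.32572728 -30.60842165 111.5       ] hole [514.0522065   16.51084079  70.        ]
-1 [ 5.21424961e+02  3.85433572e+01 -3.36424735e-01] -19.275717461636315 [[18.9, 73.6], [6.0, 76.6], [9.0, -80.5], [-10.7, -76.2], [-0.1, -0.3], [-2.4, 0.5], [-0.7, 0.3]]
tub [557.73754167 142.37686083  70.        ] knob [498.31695497 -27.53250877 111.5       ] hole [514.8226735   19.66453834  70.        ]
dp [0.3187 0.3772 0.9465] ang [0. 0. 0.]
```

```bash
python3 -c "
from h import *
go([557.7,142.5,115],160.7)"
```

```text
dp [0.3245 0.3612 0.9215] ang [ 0.      0.     -0.0185]
```

>>> {"api": "step_arm", "payload": {"targets": [{"dp": [0.1,0.1,0.1],"angular": [0,0,-0.01],"fingers": 1},{"dp": [0.2,0.22,0.25],"angular": [0,0,-0.0185],"fingers": 1},{"dp": [0.28,0.32,0.4],"angular": [0,0,-0.0185],"fingers": 1},{"dp": [0.325,0.36,0.58],"angular": [0,0,-0.0185],"fingers": 1},{"dp": [0.325,0.36,0.76],"angular": [0,0,-0.0185],"fingers": 1},{"dp": [0.325,0.36,0.88],"angular": [0,0,-0.0185],"fingers": 1},{"dp": [0.325,0.36,0.92],"angular": [0,0,-0.0185],"fingers": 1},{"dp": [0.325,0.36,0.92],"angular": [0,0,-0.0185],"fingers": 1}]}}

```text
time: 6.55
tool_pos: [557.5, 142.2, 115.4]
tcp_rot: [-180.0, -0.0, 160.7]
ft_force: [0.1, -0.2, -0.1]
finger_gap: 0.1
grip_force: 0.0
```

Run:
```python
from h import *
P=camera_params('wrist');im=snapshot('wrist');cv2.imwrite('pics/w4.png',im)
for k,z in dict(lid=55,tub_rim=65,tongue_tip=73.8,knob_mid=111.5).items():
    print(k,[(np.round(r['at'],1),round(r['conf'],2),np.round(atz('wrist',r['at'],z,P),1)) for r in pinpoint('wrist',k)[:3]])
for r in masks_of('wrist','lid')[:3]:
    m=r['pixels'];ys,xs=np.nonzero(m);print(r['conf'],np.round(r['at']),xs.min(),xs.max(),ys.min(),ys.max())
print('exp lid top',proj('wrist',[557.7,142.5,76],P)); s=sense(); print(s['ft_force'])
```

```text
lid [(array([273.2, 212.1]), 0.9, array([559.6, 145.3,  55. ])), (array([462.3, 186.4]), 0.75, array([584.3, 271.1,  55. ]))]
tub_rim []
tongue_tip [(array([185.5, 222.4]), 0.83, array([541. ,  92.7,  73.8]))]
knob_mid []
0.9 [476. 192.] 427 511 149 238
0.68 [276. 212.] 213 329 165 265
exp lid top [268.67498661 222.72311286]
[ 0.15156996 -1.16225911  0.26174083]
```

View pics/w4.png

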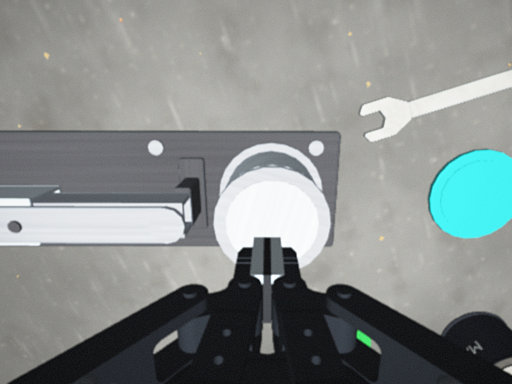

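Close view: the flange spans columns 214–330 and is centred near (272,222), so the lid centre is about 2 mm further along tool y. The tongue tip is at (185,223). I'll lower to just above the lid.

>>> {"api": "step_arm", "payload": {"targets": [{"dp": [0,0.005,0.05],"angular": [0,0,0],"fingers": 1},{"dp": [0,0.01,0.1],"angular": [0,0,0],"fingers": 1},{"dp": [0,0.01,0.15],"angular": [0,0,0],"fingers": 1},{"dp": [0,0.01,0.18],"angular": [0,0,0],"fingers": 1},{"dp": [0,0.01,0.19],"angular": [0,0,0],"fingers": 1},{"dp": [0,0.01,0.2],"angular": [0,0,0],"fingers": 1},{"dp": [0,0.01,0.205],"angular": [0,0,0],"fingers": 1},{"dp": [0,0.01,0.205],"angular": [0,0,0],"fingers": 1}]}}

```text
time: 7.85
tool_pos: [558.5, 144.2, 75.2]
tcp_rot: [180.0, 0.0, 160.7]
ft_force: [-3.6, -0.8, 4.8]
finger_gap: 0.2
grip_force: 2.6
```

>>> {"api": "step_arm", "payload": {"targets": [{"dp": [0,0,0.005],"angular": [0,0,0],"fingers": 1},{"dp": [0,0,0.01],"angular": [0,0,0],"fingers": 1},{"dp": [0,0,0.014],"angular": [0,0,0],"fingers": 1},{"dp": [0,0,0.018],"angular": [0,0,0],"fingers": 1},{"dp": [0,0,0.021],"angular": [0,0,0],"fingers": 1},{"dp": [0,0,0.024],"angular": [0,0,0],"fingers": 1},{"dp": [0,0,0.024],"angular": [0,0,0],"fingers": 1},{"dp": [0,0,0.024],"angular": [0,0,0],"fingers": 1}]}}

```text
time: 8.85
tool_pos: [559.1, 144.4, 70.7]
tcp_rot: [179.9, 0.1, 160.7]
ft_force: [-0.3, 0.4, 6.2]
finger_gap: -0.0
grip_force: 3.0
```

>>> {"api": "step_arm", "payload": {"targets": [{"dp": [0,0,0.004],"angular": [0,0,0],"fingers": 1},{"dp": [0,0,0.008],"angular": [0,0,0],"fingers": 1},{"dp": [0,0,0.011],"angular": [0,0,0],"fingers": 1},{"dp": [0,0,0.014],"angular": [0,0,0],"fingers": 1},{"dp": [0,0,0.017],"angular": [0,0,0],"fingers": 1},{"dp": [0,0,0.019],"angular": [0,0,0],"fingers": 1},{"dp": [0,0,0.019],"angular": [0,0,0],"fingers": 1},{"dp": [0,0,0.019],"angular": [0,0,0],"fingers": 1}]}}

```text
time: 9.85
tool_pos: [559.3, 144.5, 69.9]
tcp_rot: [179.9, 0.1, 160.7]
ft_force: [-14.9, -3.5, 31.5]
finger_gap: -0.0
grip_force: 15.4
```

>>> {"api": "step_arm", "payload": {"targets": [{"dp": [0,0,-0.02],"angular": [0,0,0],"fingers": 1},{"dp": [0,0,-0.08],"angular": [0,0,0],"fingers": 1},{"dp": [-0.05,-0.05,-0.25],"angular": [0,0,0],"fingers": 1},{"dp": [-0.15,-0.15,-0.4],"angular": [0,0,0],"fingers": 0.5},{"dp": [-0.2,-0.3,-0.5],"angular": [0,0,0],"fingers": 0},{"dp": [-0.2,-0.45,-0.5],"angular": [0,0,0],"fingers": 0},{"dp": [-0.2,-0.5,-0.5],"angular": [0,0,0],"fingers": 0},{"dp": [-0.2,-0.5,-0.5],"angular": [0,0,0],"fingers": 0}]}}

```text
time: 10.85
tool_pos: [562.6, 36.5, 165.5]
tcp_rot: [180.0, -0.0, 160.6]
ft_force: [-0.2, -0.2, -0.0]
finger_gap: 85.5
grip_force: 0.0
```

Run:
```python
from h import *
P=camera_params('wrist');im=snapshot('wrist');cv2.imwrite('pics/w5.png',im)
for k,z in dict(lid=49,tub_rim=65,tongue_tip=73.8,knob_mid=111.5,knob=97.5).items():
    print(k,[(np.round(r['at'],1),round(r['conf'],2),np.round(atz('wrist',r['at'],z,P),1)) for r in pinpoint('wrist',k)[:3]])
for l in('lid','knob'):
  for r in masks_of('wrist',l)[:3]:
    m=r['pixels'];ys,xs=np.nonzero(m);print(r['conf'],np.round(r['at']),xs.min(),xs.max(),ys.min(),ys.max())
print('exp lid top',proj('wrist',[558.5,144.2,70],P)); s=sense(); print(s['ft_force'],s['tool_pos'])
```

```text
lid [(array([392.5, 144.8]), 0.78, array([562. , 145.5,  49. ])), (array([407.8, 269. ]), 0.61, array([680.7, 133.6,  49. ]))]
tub_rim []
tongue_tip [(array([329.5, 145.7]), 0.56, array([540.2,  93. ,  73.8]))]
knob_mid [(array([140.4, 155.6]), 0.86, array([498.6, -26.5, 111.5]))]
knob [(array([149.6, 153.1]), 0.61, array([499.7, -26.1,  97.5]))]
0.83 [400. 146.] 351 448 96 193
0.65 [141. 157.] 112 168 132 182
0.59 [142. 157.] 111 168 131 182
exp lid top [400.32877623 145.21187252]
[-0.27097092  1.25555763 -0.7930201 ] [562.87923736  37.16846715 165.52190631]
```

View pics/w5.png

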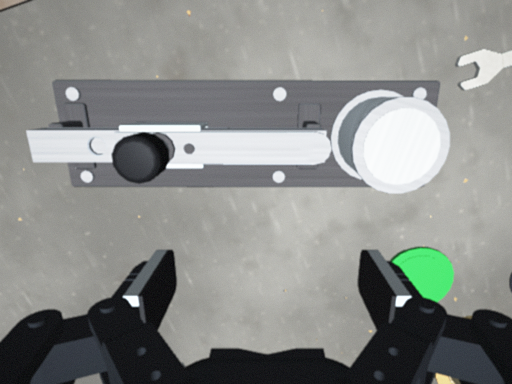

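The lid's flange circle centres at (400,145), matching the projection for a top at z=70, and pressing met a hard stop at 69.9, so it's seated. The knob is at (140,157), giving a world position of about (498.5,-26.8).

```bash
python3 -c "
from h import *
go([498.5,-26.8,90],160.7)"
```

```text
dp [ 0.1984 -0.408   0.3777] ang [-0.     -0.0001  0.0003]
```

>>> {"api": "step_arm", "payload": {"targets": [{"dp": [0.07,-0.14,0],"angular": [0,0,0],"fingers": 0},{"dp": [0.14,-0.28,0],"angular": [0,0,0],"fingers": 0},{"dp": [0.19,-0.39,0],"angular": [0,0,0],"fingers": 0},{"dp": [0.198,-0.408,0.05],"angular": [0,0,0],"fingers": 0},{"dp": [0.198,-0.408,0.15],"angular": [0,0,0],"fingers": 0},{"dp": [0.198,-0.408,0.28],"angular": [0,0,0],"fingers": 0},{"dp": [0.198,-0.408,0.36],"angular": [0,0,0],"fingers": 0},{"dp": [0.198,-0.408,0.38],"angular": [0,0,0],"fingers": 0}]}}

```text
time: 12.25
tool_pos: [497.8, -26.8, 88.1]
tcp_rot: [-180.0, -0.1, 160.7]
ft_force: [-0.7, -0.1, -0.3]
finger_gap: 85.3
grip_force: 0.0
```

Run:
```python
from h import *
P=camera_params('wrist');im=snapshot('wrist');cv2.imwrite('pics/w6.png',im)
for k,z in dict(lid=49,tongue_tip=73.8,knob_mid=111.5,knob=97.5).items():
    print(k,[(np.round(r['at'],1),round(r['conf'],2),np.round(atz('wrist',r['at'],z,P),1)) for r in pinpoint('wrist',k)[:3]])
go([498.5,-26.8,90],160.7); print(sense()['tool_pos'])
```

```text
lid []
tongue_tip [(array([502.4, 242.7]), 0.55, array([541.7,  94.2,  73.8]))]
knob_mid [(array([270. , 278.1]), 0.56, array([497.8, -26.2, 111.5]))]
knob [(array([273.3, 265.2]), 0.82, array([500.1, -25.2,  97.5]))]
dp [0.0051 0.0012 0.0036] ang [0.0001 0.0005 0.    ]
[499.38551439 -27.36536869  90.72094625]
```

View pics/w6.png

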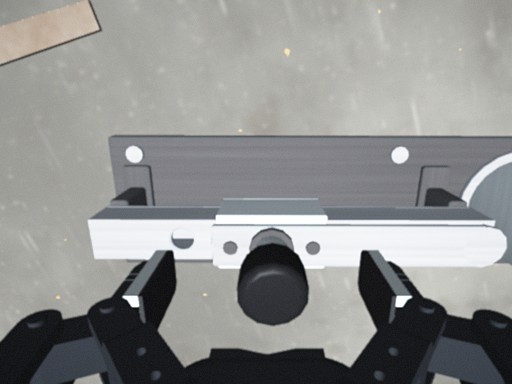

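The knob (271,285) sits between the open fingers, about 1 mm off the middle (265). Closing.

>>> {"api": "step_arm", "payload": {"newtons": 60, "targets": [{"dp": [0.003,0.004,0],"angular": [0,0,0],"fingers": 0.3},{"dp": [0.003,0.005,0],"angular": [0,0,0],"fingers": 0.5},{"dp": [0.003,0.005,0],"angular": [0,0,0],"fingers": 1},{"dp": [0.003,0.005,0],"angular": [0,0,0],"fingers": 1},{"dp": [0.003,0.005,0],"angular": [0,0,0],"fingers": 1},{"dp": [0.003,0.005,0],"angular": [0,0,0],"fingers": 1},{"dp": [0.003,0.005,0],"angular": [0,0,0],"fingers": 1},{"dp": [0.003,0.005,0],"angular": [0,0,0],"fingers": 1}]}}

```text
time: 13.5
tool_pos: [498.6, -26.1, 90.2]
tcp_rot: [180.0, 0.0, 160.7]
ft_force: [-1.4, 0.4, 6.2]
finger_gap: 28.1
grip_force: 59.0
```

>>> {"api": "step_arm", "payload": {"targets": [{"dp": [0,0,-0.01],"angular": [0,0,0],"fingers": 1},{"dp": [0,0,-0.02],"angular": [0,0,0],"fingers": 1},{"dp": [0,0,-0.03],"angular": [0,0,0],"fingers": 1},{"dp": [0,0,-0.045],"angular": [0,0,0],"fingers": 1},{"dp": [0,0,-0.06],"angular": [0,0,0],"fingers": 1},{"dp": [0,0,-0.07],"angular": [0,0,0],"fingers": 1},{"dp": [0,0,-0.075],"angular": [0,0,0],"fingers": 1},{"dp": [0,0,-0.075],"angular": [0,0,0],"fingers": 1}]}}

```text
time: 14.5
tool_pos: [498.2, -26.2, 104.6]
tcp_rot: [-180.0, -0.0, 160.7]
ft_force: [4.5, 0.1, -8.5]
finger_gap: 28.2
grip_force: 59.6
```

>>> {"api": "step_arm", "payload": {"targets": [{"dp": [0,0.02,0],"angular": [0,0,0],"fingers": 1},{"dp": [0,0.06,0],"angular": [0,0,0],"fingers": 1},{"dp": [0,0.1,0],"angular": [0,0,0],"fingers": 1},{"dp": [0,0.15,0],"angular": [0,0,0],"fingers": 1},{"dp": [0,0.2,0],"angular": [0,0,0],"fingers": 1},{"dp": [0,0.235,0],"angular": [0,0,0],"fingers": 1},{"dp": [0,0.25,0],"angular": [0,0,0],"fingers": 1},{"dp": [0,0.25,0],"angular": [0,0,0],"fingers": 1}]}}

```text
time: 15.5
tool_pos: [515.1, 21.7, 104.7]
tcp_rot: [180.0, 0.0, 160.7]
ft_force: [5.0, -0.3, -8.9]
finger_gap: 28.3
grip_force: 59.7
```

>>> {"api": "step_arm", "payload": {"targets": [{"dp": [0,-0.002,0.012],"angular": [0,0,0],"fingers": 1},{"dp": [0,-0.002,0.024],"angular": [0,0,0],"fingers": 1},{"dp": [0,-0.002,0.035],"angular": [0,0,0],"fingers": 1},{"dp": [0,-0.002,0.045],"angular": [0,0,0],"fingers": 1},{"dp": [0,-0.002,0.055],"angular": [0,0,0],"fingers": 1},{"dp": [0,-0.002,0.063],"angular": [0,0,0],"fingers": 1},{"dp": [0,-0.002,0.07],"angular": [0,0,0],"fingers": 1},{"dp": [0,-0.002,0.074],"angular": [0,0,0],"fingers": 1}]}}

```text
time: 16.5
tool_pos: [515.0, 20.8, 90.2]
tcp_rot: [180.0, 0.0, 160.7]
ft_force: [1.2, 3.3, 3.4]
finger_gap: 28.8
grip_force: 60.7
```

Run:
```python
from h import *
P=camera_params('wrist');s=sense();print(s['tool_pos'],s['ft_force'],s['finger_gap'])
im=snapshot('wrist');im2=snapshot('side')
p=proj('side',[535,85,80]).astype(int);print(p)
cr=im2[p[1]-45:p[1]+45,p[0]-50:p[0]+50]
cv2.imwrite('pics/w7.png',np.hstack([cv2.resize(im,(400,300)),cv2.resize(cr,(333,300),interpolation=cv2.INTER_CUBIC)]))
for k,z in dict(lid=49,tongue_tip=73.8,knob_mid=111.5,knob=97.5).items():
    print(k,[(np.round(r['at'],1),round(r['conf'],2),np.round(atz('wrist',r['at'],z,P),1)) for r in pinpoint('wrist',k)[:2]])
```

```text
[514.96170887  20.79436997  90.22252387] [1.15555744 3.30515223 3.42337974] 28.790030157233176
[219 185]
lid [(array([470.9, 350.1]), 0.82, array([658.9, 126.4,  49. ])), (array([479.2, 223.7]), 0.7, array([560.6, 146.1,  49. ]))]
tongue_tip []
knob_mid [(array([478.2, 225.4]), 0.52, array([521.1, 111.3, 111.5]))]
knob [(array([269.9, 261.7]), 0.92, array([516. ,  21.1,  97.5]))]
```

View pics/w7.png

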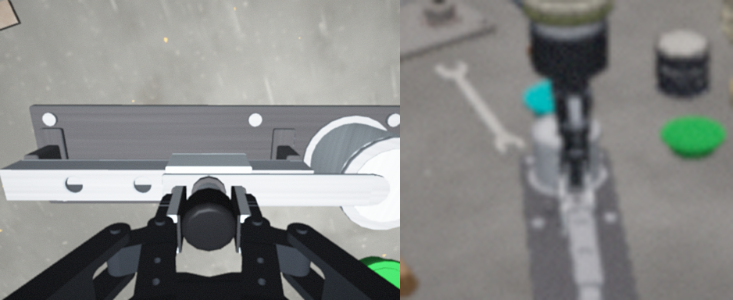

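>>> {"api": "step_arm", "payload": {"targets": [{"dp": [0,0,0.003],"angular": [0,0,0],"fingers": 1},{"dp": [0,0,0.005],"angular": [0,0,0],"fingers": 1},{"dp": [0,0,0.007],"angular": [0,0,0],"fingers": 1},{"dp": [0,0,0.007],"angular": [0,0,0],"fingers": 1},{"dp": [0,0,0.007],"angular": [0,0,0],"fingers": 1},{"dp": [0,0,0.007],"angular": [0,0,0],"fingers": 1},{"dp": [0,0,0.007],"angular": [0,0,0],"fingers": 1},{"dp": [0,0,0.007],"angular": [0,0,0],"fingers": 1}]}}

```text
time: 17.8
tool_pos: [515.2, 20.8, 90.1]
tcp_rot: [180.0, 0.1, 160.7]
ft_force: [-4.0, 3.3, 12.8]
finger_gap: 28.2
grip_force: 61.6
```

Run:
```python
from h import *
for i in range(4):
    s=sense();print(s['tool_pos'],s['ft_force'],s['finger_gap']);P=camera_params('wrist');snapshot('wrist')
    for k,z in dict(knob=97.5).items():
        print(k,[(np.round(r['at'],1),round(r['conf'],2),np.round(atz('wrist',r['at'],z,P),1)) for r in pinpoint('wrist',k)[:1]])
```

```text
[515.17331279  20.75616642  90.07278377] [-4.00973937  3.33852429 12.78038229] 28.2352044252383
knob [(array([265.7, 262.5]), 0.64, array([515.9,  19. ,  97.5]))]
[515.18263292  20.74140536  90.07739684] [-3.72149548  3.06141336 11.89771097] 28.276709889133553
knob [(array([269.3, 261.2]), 0.94, array([515.8,  20.9,  97.5]))]
[515.18778152  20.75528676  90.0901927 ] [-3.28808397  2.50053757 12.68349715] 27.979998788714884
knob [(array([493.9, 239.1]), 0.55, array([539.9, 124.8,  97.5]))]
[515.23036835  20.7645206   90.12087191] [-4.30910915  3.14322209 11.83242141] 28.29351384989395
knob [(array([267.7, 260.9]), 0.92, array([515.4,  20.2,  97.5]))]
```

The knob is at the same height it had when gripped with the pin home, and it has hit a hard stop there 49.7 mm along. Handing in.

```bash
python3 -c "
from bench import hand_in
print(hand_in())"
```

```text
the job is handed in; nothing more can be done
None
```

I pressed the lid down until it stopped hard with its top at 69.9 mm, slid the sleeve 49.7 mm to the next hole with the pin fully home there, and handed the job in with the knob still gripped; no verdict came back.

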